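# Reset the bench power breakers in order

### The job

The three push-to-reset breakers of this inspection bench's power box have popped out; reset them with the fingertips in the order of the supply: first the large round button, then the square one, last the small round one. Press each gently straight down until it is fully home, where it stays, before going to the next; do not pull a button out, press hard on the box, or disturb the jar, the turned steel part and the screwdriver beside it.

Things in the scene. Friction and masses are not known exactly. Their poses are not given: they have to be found in the camera images.
- main (a joint): travel of the large round button in m: about 0 popped out (as found, 0 to 0.0015), +0.009 is pressed fully home (hard stop), negative is pulled out (to -0.006). It slides straight down, resists with a steady friction of about 3 N, has no spring and stays where it is left
- main_top (a point): centre of the flat top of the large round button, 36 mm across: black, with a white stem under it, about 81 mm above the table when popped out and 72 mm when home (still 15 mm proud of the grey module). The cap is sprung on its stem: it gives up to 4 mm at about 3 N per mm (about 1 mm while the button slides, more once it is home) and comes back when let go
- main_unit: fixed grey module, 70 x 70 mm, 45 mm high, origin at the centre of its underside, which is 12 mm above the table (so its top is 57 mm above the table), carrying the large round button in the middle of its top; the modules stand in a row about 90 mm apart on one aluminium plate screwed to the bench, in any order
- square (a joint): travel of the square button in m: about 0 popped out (as found, 0 to 0.0015), +0.009 is pressed fully home (hard stop), negative is pulled out (to -0.006). It slides straight down, resists with a steady friction of about 3 N, has no spring and stays where it is left
- square_top (a point): centre of the flat top of the square button, 26 x 26 mm, sides along its module's: black, with a white stem under it, about 81 mm above the table when popped out and 72 mm when home (still 15 mm proud of the grey module). The cap is sprung on its stem: it gives up to 4 mm at about 3 N per mm (about 1 mm while the button slides, more once it is home) and comes back when let go
- square_unit: fixed grey module, 70 x 70 mm, 45 mm high, origin at the centre of its underside, which is 12 mm above the table (so its top is 57 mm above the table), carrying the square button in the middle of its top; the modules stand in a row about 90 mm apart on one aluminium plate screwed to the bench, in any order
- small (a joint): travel of the small round button in m: about 0 popped out (as found, 0 to 0.0015), +0.009 is pressed fully home (hard stop), negative is pulled out (to -0.006). It slides straight down, resists with a steady friction of about 3 N, has no spring and stays where it is left
- small_top (a point): centre of the flat top of the small round button, 16 mm across: black, with a white stem under it, about 81 mm above the table when popped out and 72 mm when home (still 15 mm proud of the grey module). The cap is sprung on its stem: it gives up to 4 mm at about 3 N per mm (about 1 mm while the button slides, more once it is home) and comes back when let go
- small_unit: fixed grey module, 70 x 70 mm, 45 mm high, origin at the centre of its underside, which is 12 mm above the table (so its top is 57 mm above the table), carrying the small round button in the middle of its top; the modules stand in a row about 90 mm apart on one aluminium plate screwed to the bench, in any order
- jar: loose closed jar, 48 mm across, 60 mm high, standing near the modules; origin at the centre of its underside; to be left alone
- spool: loose steel turned part, 40 mm across, 42 mm high, standing near the modules; origin at the centre of its underside; to be left alone
- driver: loose screwdriver, about 180 mm long, lying on the table near the modules along its own x (handle to -x); origin under its middle; to be left alone

How it is judged (in metres and radians):
On the way, in this order (a step that is already met when the one before it is completed fails the run):
1. the large round button is pressed home (value of joint main above 0.0075 m), for 0.1 s.
2. the square button is pressed home (value of joint square above 0.0075 m), for 0.1 s.
3. the small round button is pressed home (value of joint small above 0.0075 m), for 0.1 s.
At the end, for the whole second after the job is handed in: all three buttons are home (pressed in by more than 7.5 mm of their 9 mm) and have stayed there; the jar, the turned part and the screwdriver are at rest within 15 mm of where they were (value of joint each of main, square, small above 0.0075 m and distance of each of jar, spool, driver from where it was at the start of the episode below 0.015 m and linear speed of each of jar, spool, driver below 0.02 m/s); the robot touches nothing.
It fails at once if the square button is pressed before the large round one is home (value of joint square above 0.004 m and value of joint main below 0.007 m).
It fails at once if the small round button is pressed before the square one is home (value of joint small above 0.004 m and value of joint square below 0.007 m).
It fails at once if a button is pulled out (value of joint any of main, square, small below -0.002 m).
It fails at once if the robot bears on a button or its module with more than 25 N (contact force between any of the fingers, the arm and main_unit above 25 N or contact force between any of the fingers, the arm and square_unit above 25 N or contact force between any of the fingers, the arm and small_unit above 25 N).
It fails at once if the jar, the turned part or the screwdriver is moved more than 15 mm or lifted (distance of any of jar, spool, driver from where it was at the start of the episode above 0.015 m).
It also fails if it takes over 45 s, if anything falls off the work surface, if the arm or the gripper's body presses on something with over 40 N, if the wrist force passes 120 N, or if a joint passes its speed limit or range.

### The arm

A 7-joint arm with a two-finger parallel gripper is mounted at the origin on the work surface. World frame = base frame: x ahead of the robot, y to its left, z up, the work surface at z = 0. Lengths are in m, angles in degrees, forces in N, time in s.
With the tool pointing down it reaches from about 0.425 to 0.95 m from the base axis. Payload 4.7 kg.
Tool frame: the origin (TCP) lies at the centre of the arm's flange, where the gripper is bolted on; the fingertips stand 182 mm ahead of it and the grasp point (between the pads) lies 164 mm ahead of it (manip.grip_point_offset is the z of the grasp point in the tool frame, in m); z points along the fingers, y is the line along which they close (so a half turn about z gives the same grasp; the last joint's range is limited). The gripper opens to 87 mm and grips with 3 to 60 N. Pads are 19 mm wide; open, the fingers measure 117 mm over their backs; the gripper's body (75 mm by 190 mm) begins 51 mm behind the grasp point.
Start: joints at [-67.374, 26.849, -2.785, 87.806, 1.381, 65.374, -4.715], TCP at [0.278, 0.615, 0.405] pointing down, gripper open.
Joint ranges: [-148.3, 148.3], [-19.14, 114.17], [-79.39, 73.82], [5.75, 140.21], [-59.74, 239.74], [12.07, 113.84], [-152.46, 152.46]. Speed limits (degrees/s): [147.25, 147.25, 180, 180, 180, 180, 180].

### API

Orientations are given as [roll, pitch, yaw] about the fixed x, y, z axes, in that order (R = Rz(yaw) Ry(pitch) Rx(roll)).
In Python, from plant import read_state, optics, job_done, manip gives the robot as it stands.
- The arm moves only by the tool move_arm, never from a script. Its argument "plan" is text: rows parted by semicolons, each of 7 numbers parted by spaces: the shift along the tool's x, y, z in m, then the turn, a rotation vector about the tool's x, y, z in degrees, then the opening, from -1 (shut) to 1 (fully open). In form: tx ty tz ax ay az jaw; .... A call has 1 to 20 rows; each row is the pose to reach, as a shift and turn from the pose commanded when the call began, along the tool's axes at that moment; what a row does not reach only later rows make up. A row lasts 1/10 s, in which the tool goes at most 50 mm and 8.59 degrees, less where a joint would pass 70% of its speed; a pose out of reach is approached as far as the arm can. A call with a gripper value outside its range is refused whole. The fingers move at their own pace and stop on an object; the grip force is fixed at half the most. Time passes only in rows, so rows that repeat a pose let the fingers close. It gives the time, the measured TCP pose, the force, the opening and the grip force at its end, in the units of the state.
- read_state(): the state, without advancing time (a new reading comes with each control period).
- optics.get_image(name): name is "scene" or "top"; returns the picture (420x560x3 uint8, red, green, blue); there is no depth.
- optics.camera_model(name): a dict with "fovy" (degrees; the focal length in pixels is half the picture's height over the tangent of half this angle, whatever the lens; pixels are square), "cx", "cy" (the principal point, pixels), "R" (3x3) and "t" (3): a world point X has camera coordinates R X + t. Camera axes: x right, y down, z forward; pixel columns grow to the right and rows downward; lengths in m; the calibration is good to about 2 mm. A picture is of the moment at which its call begins. camera_model takes no time and is no camera call.
- job_done(): hands the job in; it is judged then, once.
The state is a dict: "time": time; "joint_pos": joint angles; "joint_vel": joint speeds; "joint_torque": joint torques, N m; "ee_pos": TCP position; "tcp_rot": TCP orientation; "contact_force": force on the tool from outside, world axes, zero at the start; "wrist_torque": the same for the moment, N m; "gripper_width": finger opening in m; "grip_force": force on a finger pad.
Only numpy, scipy, OpenCV 4.12 (cv2) and the standard library are available. Lean on these libraries where they do the work, as an engineer would, in place of code of your own. Each camera call takes 0.05 s, during which the arm holds its last target. There are 200 camera calls.

## Working session

There is one attempt and no reset: what is moved stays moved. The work goes in short steps, Python scripts to look and compute and a tool call to move; the robot and the scene stay as the last step left them, time stands still between calls to the robot, and variables do not carry over. Pictures are saved under pics/ and viewed, at most 10 in all, crops included, and the job is handed in when it is done.

Besides the shell and the picture viewer there is one more tool, called after "Call:" by a JSON object that holds its "name" and its "arguments". move_arm: Moves the arm, as the interface text tells. Its arguments: {"type":"object","properties":{"plan":{"type":"string"}},"required":["plan"]}

```bash
mkdir -p pics
python3 - <<'E'
from plant import read_state, optics, manip
import cv2
for n in("scene","top"):
    cv2.imwrite(f"pics/{n}0.png",cv2.cvtColor(optics.get_image(n),cv2.COLOR_RGB2BGR)); print(n,optics.camera_model(n))
s=read_state();print(s)
E
```

```text
scene {'fovy': 57.10121982156231, 'cx': 284.8704230692172, 'cy': 213.65219221965563, 'R': array([[ 0.7566874 ,  0.6536789 , -0.01131676],
       [ 0.4564869 , -0.54065465, -0.70662031],
       [-0.46802125,  0.52952474, -0.70750241]]), 't': array([-0.48500987, -0.21235688,  1.01970445])}
top {'fovy': 51.90066646282088, 'cx': 277.68367204503477, 'cy': 215.7042596532215, 'R': array([[-0.01898161, -0.99959198,  0.02134401],
       [-0.98394328,  0.01488667, -0.17785952],
       [ 0.17746921, -0.02437735, -0.98382439]]), 't': array([0.03935262, 0.58804437, 0.81157735])}
{'time': 0.1, 'joint_pos': array([-67.37284631,  26.89327592,  -2.78462157,  87.86735082,
         1.38159155,  65.37172815,  -4.71586771]), 'joint_vel': array([-0.03976074, -0.12872366, -0.00077948, -0.19257707,  0.01468219,
        0.05102374,  0.01040701]), 'joint_torque': array([ 6.14802830e-04, -5.09171677e+01, -8.11886927e-02, -2.36826915e+01,
       -6.14240323e-02,  3.45186610e-02,  4.69155509e-05]), 'ee_pos': array([0.27747842, 0.61509748, 0.40379365]), 'tcp_rot': array([-1.79901300e+02,  3.84805855e-03,  1.55718857e+02]), 'contact_force': array([-0.54255559,  0.35441353, -0.2839131 ]), 'wrist_torque': array([0.01505381, 0.00912803, 0.02895743]), 'grip_force': 0.0, 'gripper_width': 0.08683728554919297}
```

View pics/top0.png

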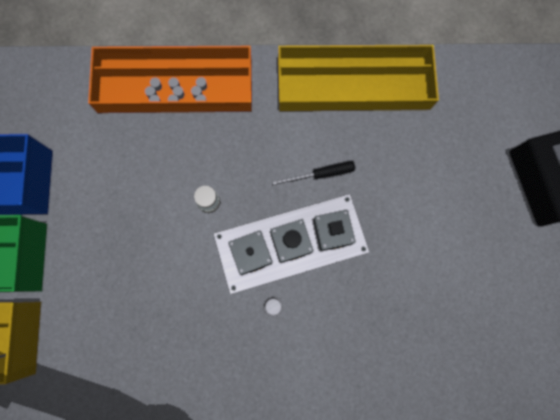

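View pics/scene0.png

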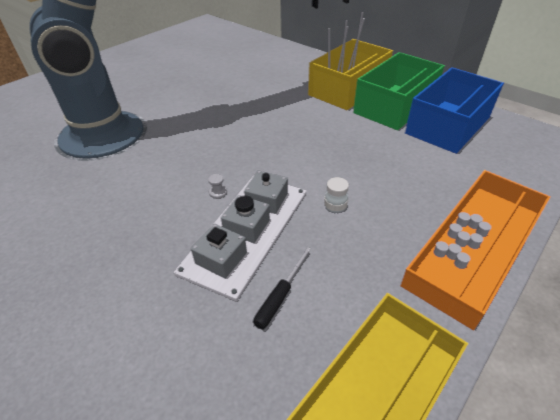

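The top view shows small (250,251), large (292,239) and square (336,228), with the driver ahead, the jar at (205,197) and the spool at (273,307). In the scene view, small is at (266,178), large (244,204) and square (216,236).

```bash
cat > h.py <<'E'
import numpy as np,cv2
from plant import optics
def f(m): return 210/np.tan(np.radians(m["fovy"]/2))
def onplane(n,u,v,z):
    m=optics.camera_model(n);d=m["R"].T@np.array([(u-m["cx"])/f(m),(v-m["cy"])/f(m),1]);c=-m["R"].T@m["t"]
    return c+d*(z-c[2])/d[2]
def proj(n,X):
    m=optics.camera_model(n);p=m["R"]@X+m["t"];return f(m)*p[:2]/p[2]+[m["cx"],m["cy"]]
E
python3 - <<'E'
from h import *
P={"main":((292,239),(244,204)),"square":((336,228),(216,236)),"small":((250,251),(266,178))}
im={n:cv2.imread(f"pics/{n}0.png",0) for n in("scene","top")}
np.set_printoptions(precision=4,suppress=True)
for k,(a,b) in P.items():
    for n,(u,v) in(("top",a),("scene",b)):
        for th in(35,50):
            c=im[n][v-14:v+15,u-14:u+15]
            q,l,st,ce=cv2.connectedComponentsWithStats((c<th).astype('uint8'))
            i=min(range(1,q),key=lambda i:np.hypot(*(ce[i]-14)) if st[i,4]>8 else 99)
            uv=ce[i]+[u-14,v-14];print(k,n,th,uv,st[i,2:],onplane(n,*uv,.0805))
for k,n,u,v,z in(("jar","top",205,196,.06),("spool","top",273,306,.042),("drv tip","top",274,184,.01),("drv end","top",354,167,.012),("plateA","top",219,237,.012),("plateB","top",347,199,.012),("plateC","top",363,249,.012),("plateD","top",234,288,.012)): print(k,onplane(n,u,v,z))
o=[cv2.resize(im["top"][195:285,205:375],None,fx=4.4,fy=4.4,interpolation=2)]
cv2.imwrite("pics/z.png",o[0])
E
```

```text
Traceback (most recent call last):
ValueError: min() iterable argument is empty
```

Run:
```python
from h import *
P={"main":((292,239),(244,204)),"square":((336,228),(216,236)),"small":((250,251),(266,178))}
im={n:cv2.imread(f"pics/{n}0.png",0) for n in("scene","top")}
np.set_printoptions(precision=4,suppress=True)
for k,(a,b) in P.items():
    for n,(u,v) in(("top",a),("scene",b)):
        c=im[n][v-14:v+15,u-14:u+15]; lo=int(im[n][v-3:v+4,u-3:u+4].min())
        for th in(lo+15,lo+30):
            q,l,st,ce=cv2.connectedComponentsWithStats((c<th).astype('uint8'))
            i=min(range(1,q),key=lambda i:np.hypot(*(ce[i]-14)) if st[i,4]>8 else 99)
            uv=ce[i]+[u-14,v-14];print(k,n,lo,th,uv,st[i,2:],onplane(n,*uv,.0805))
for k,n,u,v,z in(("jar","top",205,196,.06),("spool","top",273,306,.042),("drv tip","top",274,184,.01),("drv end","top",354,167,.012),("plateA","top",219,237,.012),("plateB","top",347,199,.012),("plateC","top",363,249,.012),("plateD","top",234,288,.012)): print(k,onplane(n,u,v,z))
cv2.imwrite("pics/z.png",cv2.resize(im["top"][195:285,205:375],None,fx=4.4,fy=4.4,interpolation=2))
```

```text
main top 40 55 [291.5956 238.6089] [ 18  16 225] [0.5385 0.0042 0.0805]
main top 40 70 [291.6275 238.5961] [ 18  18 255] [0.5385 0.0041 0.0805]
main scene 34 49 [244.2271 203.7511] [ 17  16 229] [ 0.5466 -0.003   0.0805]
main scene 34 64 [244.2134 203.6917] [ 19  17 253] [ 0.5465 -0.0029  0.0805]
square top 39 54 [335.5127 227.6962] [ 16  14 158] [ 0.5583 -0.0813  0.0805]
square top 39 69 [335.5368 227.8263] [ 16  15 190] [ 0.5581 -0.0813  0.0805]
square scene 30 45 [216.4091 235.9949] [ 20  17 198] [ 0.5667 -0.0891  0.0805]
square scene 30 60 [216.3182 235.8273] [ 20  17 220] [ 0.5663 -0.089   0.0805]
small top 43 58 [249.5 251. ] [ 6  7 34] [0.5161 0.085  0.0805]
small top 43 73 [249.5106 250.9149] [ 8  9 47] [0.5162 0.085  0.0805]
small scene 19 34 [265.381  178.3333] [ 6  4 21] [0.527  0.0749 0.0805]
small scene 19 49 [265.5 177. ] [ 6  7 38] [0.5244 0.078  0.0805]
jar [0.6293 0.1736 0.06  ]
spool [0.4116 0.0416 0.042 ]
drv tip [0.665  0.0348 0.01  ]
drv end [ 0.6998 -0.1377  0.012 ]
plateA [0.5529 0.1508 0.012 ]
plateB [ 0.6296 -0.1193  0.012 ]
plateC [ 0.523  -0.1476  0.012 ]
plateD [0.4481 0.1199 0.012 ]
```

View pics/z.png

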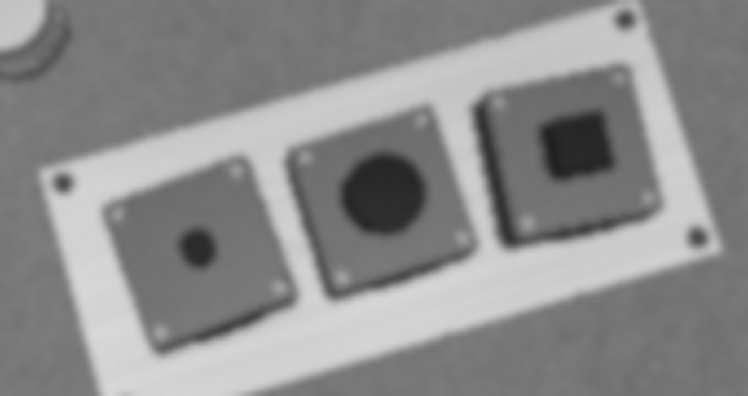

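Call:
{"name": "move_arm", "arguments": {"plan": "0 0 -0.04 0 0 0 -1;0 0 -0.08 0 0 0 -1;0 0 -0.1 0 0 0 -1;-0.033 -0.03 -0.1 0 0 0 -1;-0.066 -0.06 -0.1 0 0 0 -1;-0.1 -0.09 -0.1 0 0 0 -1;-0.133 -0.12 -0.1 0 0 0 -1;-0.166 -0.15 -0.1 0 0 0 -1;-0.2 -0.183 -0.1 0 0 0 -1;-0.233 -0.213 -0.1 0 0 0 -1;-0.266 -0.243 -0.1 0 0 0 -1;-0.3 -0.275 -0.1 0 0 0 -1;-0.333 -0.305 -0.1 0 0 0 -1;-0.366 -0.335 -0.1 0 0 0 -1;-0.4 -0.366 -0.1 0 0 0 -1;-0.433 -0.397 -0.1 0 0 0 -1;-0.466 -0.427 -0.1 0 0 0 -1;-0.492 -0.451 -0.1 0 0 0 -1;-0.492 -0.451 -0.1 0 0 0 -1;-0.492 -0.451 -0.1 0 0 0 -1"}}

```text
time: 2.1
ee_pos: [0.5405, 0.0014, 0.5042]
tcp_rot: [-180.0, -0.1, 155.6]
contact_force: [-0.5, 0.6, 0.1]
gripper_width: 0.0004
grip_force: 0.0
```

Call:
{"name": "move_arm", "arguments": {"plan": "0 0 0.05 0 0 0 -1;0 0 0.1 0 0 0 -1;0 0 0.15 0 0 0 -1;0 0 0.19 0 0 0 -1;0 0 0.21 0 0 0 -1;0 0 0.21 0 0 0 -1;0 0 0.21 0 0 0 -1"}}

```text
time: 2.8
ee_pos: [0.5407, 0.0032, 0.2951]
tcp_rot: [180.0, -0.0, 155.8]
contact_force: [-0.0, 0.1, 0.4]
gripper_width: 0.0006
grip_force: 0.0
```

Run:
```python
from h import *
from plant import read_state
s=read_state();print(s["ee_pos"],s["tcp_rot"],s["joint_pos"])
g=optics.get_image("scene")[:,:,::-1];
tip=s["ee_pos"]-[0,0,.182];print(tip,proj("scene",tip))
cv2.imwrite("pics/a.png",cv2.resize(g[120:270,160:340],None,fx=4,fy=4,interpolation=2))
```

```text
[0.54072334 0.00318448 0.29513919] [ 1.79964146e+02 -7.07501524e-03  1.55841040e+02] [-19.61751451  22.20118967  18.69371596 113.39773842  -9.76267819
  45.87453906  70.4478595 ]
[0.54072334 0.00318448 0.11313919] [242.785162   187.18873576]
```

View pics/a.png

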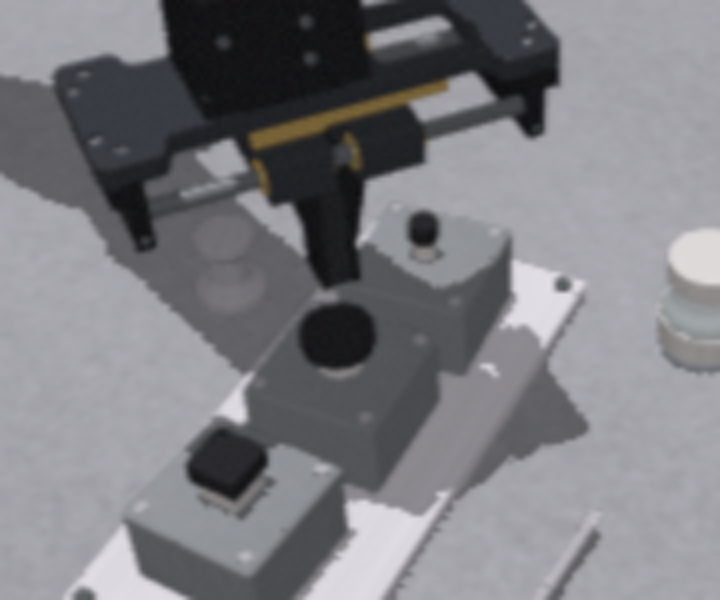

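Fingertips project within about 1.5 px of where they appear, so the top-view positions hold. The large button is right below.

Call:
{"name": "move_arm", "arguments": {"plan": "0 0 0.012 0 0 0 -1;0 0 0.024 0 0 0 -1;0 0 0.028 0 0 0 -1;0 0 0.03 0 0 0 -1;0 0 0.032 0 0 0 -1;0 0 0.0335 0 0 0 -1;0 0 0.035 0 0 0 -1;0 0 0.0365 0 0 0 -1;0 0 0.038 0 0 0 -1;0 0 0.038 0 0 0 -1"}}

```text
time: 3.85
ee_pos: [0.5406, 0.0018, 0.2567]
tcp_rot: [180.0, 0.0, 155.7]
contact_force: [-1.3, 0.3, 2.1]
gripper_width: 0.0002
grip_force: 1.2
```

Call:
{"name": "move_arm", "arguments": {"plan": "0 0 0.0015 0 0 0 -1;0 0 0.003 0 0 0 -1;0 0 0.004 0 0 0 -1;0 0 0.0045 0 0 0 -1;0 0 0.0045 0 0 0 -1;0 0 0.0045 0 0 0 -1"}}

```text
time: 4.45
ee_pos: [0.5407, 0.0018, 0.2526]
tcp_rot: [180.0, 0.0, 155.7]
contact_force: [-1.2, -0.0, 5.6]
gripper_width: 0.0003
grip_force: 3.0
```

Call:
{"name": "move_arm", "arguments": {"plan": "0 0 0.0006 0 0 0 -1;0 0 0.0012 0 0 0 -1;0 0 0.0012 0 0 0 -1;0 0 0.0012 0 0 0 -1"}}

```text
time: 4.85
ee_pos: [0.5407, 0.0018, 0.2517]
tcp_rot: [180.0, 0.0, 155.7]
contact_force: [-2.0, -0.1, 8.0]
gripper_width: 0.0007
grip_force: 4.3
```

Large is home: the force rises at about 3 N/mm. Next is the square one.

Call:
{"name": "move_arm", "arguments": {"plan": "0 0 -0.01 0 0 0 -1;0 0 -0.03 0 0 0 -1;0 0 -0.04 0 0 0 -1;-0.012 -0.017 -0.04 0 0 0 -1;-0.025 -0.035 -0.04 0 0 0 -1;-0.038 -0.052 -0.04 0 0 0 -1;-0.051 -0.069 -0.04 0 0 0 -1;-0.051 -0.069 -0.04 0 0 0 -1;-0.051 -0.069 -0.03 0 0 0 -1;-0.051 -0.069 -0.02 0 0 0 -1;-0.051 -0.069 -0.016 0 0 0 -1;-0.051 -0.069 -0.016 0 0 0 -1"}}

```text
time: 6.05
ee_pos: [0.5582, -0.0809, 0.2657]
tcp_rot: [-180.0, -0.1, 155.8]
contact_force: [-0.5, 0.2, 0.1]
gripper_width: 0.0008
grip_force: 0.0
```

Run:
```python
from h import *
from plant import read_state
s=read_state();print(s["ee_pos"])
tip=s["ee_pos"]-[0,0,.182];print(tip,proj("scene",tip))
g=optics.get_image("scene")[:,:,::-1]
cv2.imwrite("pics/b.png",cv2.resize(g[120:270,160:340],None,fx=4,fy=4,interpolation=2))
```

```text
[ 0.55821766 -0.08092449  0.2657178 ]
[ 0.55821766 -0.08092449  0.0837178 ] [216.38930505 229.56276673]
```

View pics/b.png

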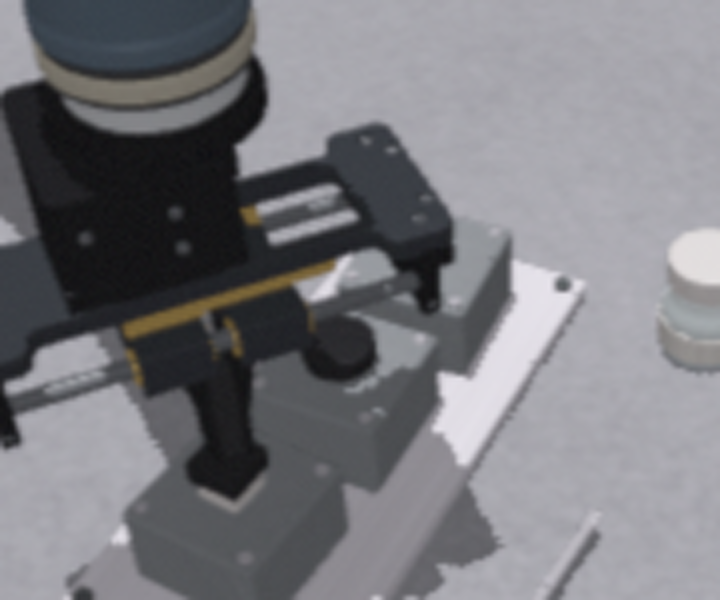

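Tip is centred over the square cap, around zoomed (228,460), and the large button is visibly lower. Pressing.

Call:
{"name": "move_arm", "arguments": {"plan": "0 0 0.002 0 0 0 -1;0 0 0.004 0 0 0 -1;0 0 0.0055 0 0 0 -1;0 0 0.007 0 0 0 -1;0 0 0.0085 0 0 0 -1;0 0 0.01 0 0 0 -1;0 0 0.011 0 0 0 -1;0 0 0.012 0 0 0 -1;0 0 0.013 0 0 0 -1;0 0 0.0135 0 0 0 -1;0 0 0.0135 0 0 0 -1;0 0 0.0135 0 0 0 -1"}}

```text
time: 7.3
ee_pos: [0.5588, -0.0819, 0.2536]
tcp_rot: [180.0, 0.0, 155.7]
contact_force: [-0.4, 0.0, 3.0]
gripper_width: 0.0005
grip_force: 1.5
```

Call:
{"name": "move_arm", "arguments": {"plan": "0 0 0.0008 0 0 0 -1;0 0 0.0016 0 0 0 -1;0 0 0.002 0 0 0 -1;0 0 0.002 0 0 0 -1;0 0 0.002 0 0 0 -1"}}

```text
time: 7.8
ee_pos: [0.5588, -0.082, 0.2521]
tcp_rot: [180.0, 0.0, 155.7]
contact_force: [-2.3, 1.0, 7.9]
gripper_width: 0.0002
grip_force: 3.7
```

Square is home (7.9 N). Next is the small one.

Call:
{"name": "move_arm", "arguments": {"plan": "0 0 -0.01 0 0 0 -1;0 0 -0.03 0 0 0 -1;0 0 -0.045 0 0 0 -1;0.018 0.022 -0.045 0 0 0 -1;0.036 0.045 -0.045 0 0 0 -1;0.054 0.067 -0.045 0 0 0 -1;0.071 0.089 -0.045 0 0 0 -1;0.089 0.112 -0.045 0 0 0 -1;0.107 0.134 -0.045 0 0 0 -1;0.107 0.134 -0.045 0 0 0 -1;0.107 0.134 -0.032 0 0 0 -1;0.107 0.134 -0.02 0 0 0 -1;0.107 0.134 -0.017 0 0 0 -1;0.107 0.134 -0.017 0 0 0 -1"}}

```text
time: 9.2
ee_pos: [0.5161, 0.083, 0.2673]
tcp_rot: [-179.9, -0.1, 155.6]
contact_force: [0.3, -0.1, 0.6]
gripper_width: 0.0005
grip_force: 0.0
```

Run:
```python
from h import *
from plant import read_state
s=read_state();print(s["ee_pos"])
g=optics.get_image("scene")[:,:,::-1]
cv2.imwrite("pics/c.png",cv2.resize(g[120:270,160:340],None,fx=4,fy=4,interpolation=2))
```

```text
[0.51606374 0.08303646 0.26731269]
```

View pics/c.png

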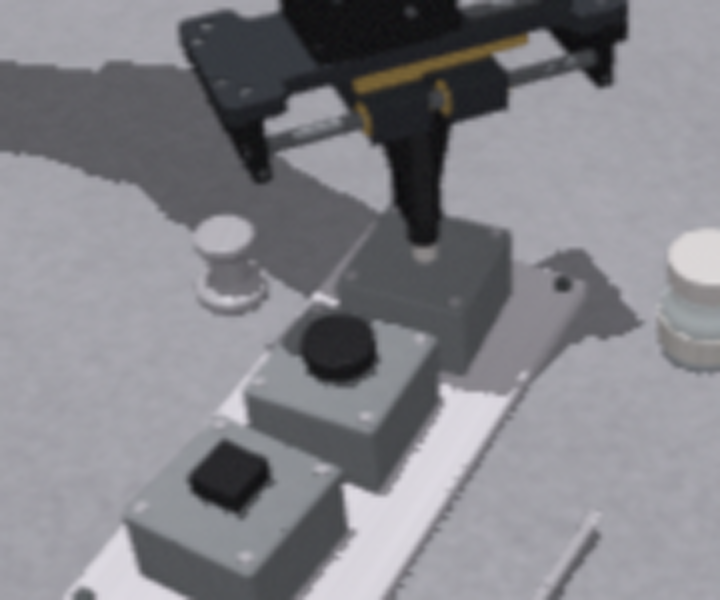

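The square and large buttons are now home, with no stem showing. The tip at zoomed (422,235) is over the small cap.

Call:
{"name": "move_arm", "arguments": {"plan": "0 0 0.002 0 0 0 -1;0 0 0.004 0 0 0 -1;0 0 0.0055 0 0 0 -1;0 0 0.007 0 0 0 -1;0 0 0.0085 0 0 0 -1;0 0 0.01 0 0 0 -1;0 0 0.011 0 0 0 -1;0 0 0.012 0 0 0 -1;0 0 0.013 0 0 0 -1;0 0 0.014 0 0 0 -1;0 0 0.014 0 0 0 -1;0 0 0.014 0 0 0 -1"}}

```text
time: 10.45
ee_pos: [0.5163, 0.0842, 0.2545]
tcp_rot: [180.0, 0.0, 155.7]
contact_force: [-1.6, -0.2, 2.5]
gripper_width: 0.0005
grip_force: 1.1
```

Call:
{"name": "move_arm", "arguments": {"plan": "0 0 0.0008 0 0 0 -1;0 0 0.0016 0 0 0 -1;0 0 0.0016 0 0 0 -1;0 0 0.0016 0 0 0 -1"}}

```text
time: 10.85
ee_pos: [0.5163, 0.0842, 0.2531]
tcp_rot: [180.0, 0.0, 155.7]
contact_force: [-1.2, -0.4, 4.8]
gripper_width: 0.0006
grip_force: 2.2
```

Call:
{"name": "move_arm", "arguments": {"plan": "0 0 0.0006 0 0 0 -1;0 0 0.0012 0 0 0 -1;0 0 0.0012 0 0 0 -1;0 0 0.0012 0 0 0 -1"}}

```text
time: 11.25
ee_pos: [0.5163, 0.0842, 0.2521]
tcp_rot: [180.0, 0.0, 155.7]
contact_force: [-1.9, -0.6, 7.2]
gripper_width: 0.0004
grip_force: 3.6
```

Call:
{"name": "move_arm", "arguments": {"plan": "0 0 -0.01 0 0 0 -1;0 0 -0.04 0 0 0 -1;0 0 -0.08 0 0 0 -1;0 0 -0.12 0 0 0 -1;0 0 -0.16 0 0 0 -1;0 0 -0.16 0 0 0 -1;0 0 -0.16 0 0 0 -1"}}

```text
time: 11.95
ee_pos: [0.516, 0.0841, 0.4123]
tcp_rot: [179.9, 0.0, 155.7]
contact_force: [0.0, -0.0, 0.3]
gripper_width: 0.0003
grip_force: 0.0
```

Run:
```python
from h import *
g=optics.get_image("scene")[:,:,::-1]
cv2.imwrite("pics/d.png",cv2.resize(g[120:270,160:340],None,fx=4,fy=4,interpolation=2))
```

```text
(no output)
```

View pics/d.png

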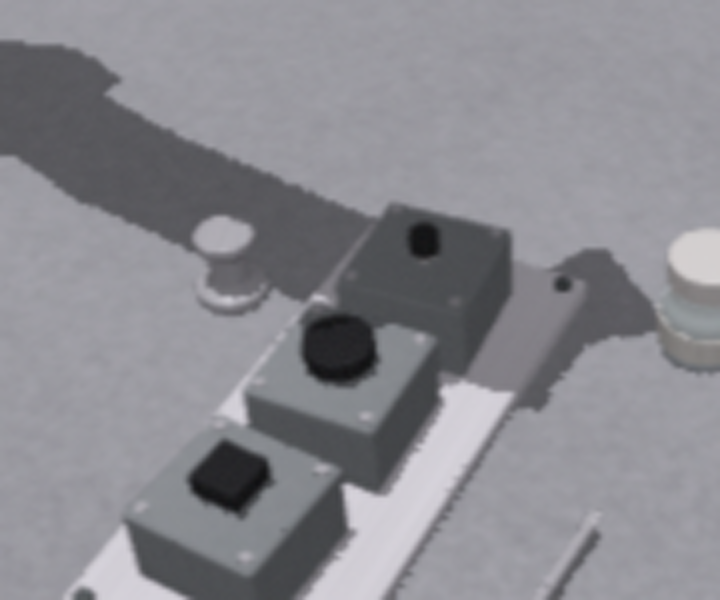

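All three caps are down at zoomed (424,240), (338,347) and (230,473), and nothing else has moved.

```bash
python3 -c "
from plant import job_done
print(job_done())"
```

```text
the job is handed in; nothing more can be done
None
```

I pressed all three breakers home in the required order (large round, square, small round), with the last force readings on each at about 8 N or less. The jar, turned part and screwdriver looked undisturbed in the final picture, and the job is handed in; no verdict was returned.

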